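# Lock the filter panel of the studio dust extractor

## Robot

A 6-joint arm with a two-finger parallel gripper is mounted at the origin on the work surface. World frame = base frame: x ahead of the robot, y to its left, z up, the work surface at z = 0. Lengths are in m, angles in degrees, forces in N, time in s.
With the tool pointing down it reaches from about 0.375 to 0.9 m from the base axis. Payload 3.1 kg.
Tool frame: the origin (TCP) lies midway between the tips of the shut fingers; the grasp point (between the pads) lies 19 mm behind it (arm.hold_point_z is the distance from the TCP to the grasp point, in m); z points along the fingers, x is the direction in which the jaws open and shut, and the axes are right-handed (so a half turn about z gives the same grasp; the last joint's range is limited). The gripper opens to 85 mm and grips with 20 to 120 N. Pads are 22 mm wide; open, the fingers measure 114 mm over their backs; the gripper's body (76 mm by 85 mm) begins 54 mm behind the grasp point. The pads swing forward as they close: fully open they stand 13 mm farther back than shut.
Start: joints at [-79.04, 30.224, 82.088, -0, 67.689, -10.227], TCP at [0.226, -0.583, 0.231] pointing down, gripper open.
Joint ranges: [-176.69, 176.69], [-43.24, 126.21], [12.49, 139.97], [-82, 262], [0, 151.66], [-163.58, 163.58]. Speed limits (degrees/s): [159.86, 159.86, 180, 180, 180, 180].

## Interface

Orientations are given as a 3x3 rotation matrix whose columns are the frame's x, y, z axes.
In Python, from rig import arm gives the robot as it stands. The module is installed in compiled form; this text tells all that it offers.
- The arm moves only by the shell command python3 -m crank 'ROWS' [FORCE]. ROWS is JSON, a list of rows, each an object of numbers: "x", "y", "z": the shift along the world's x, y, z as a fraction of full scale; "ax", "ay", "az": the turn, a rotation vector about the world's x, y, z as a fraction of full scale; "gripper": the gripper command: -1 is fully open, 1 is shut, values between are in proportion. In form: [{"x": .., "y": .., "z": .., "ax": .., "ay": .., "az": .., "gripper": ..}, ...]. A call has exactly 8 rows; each row is the pose to reach, as a shift and turn from the pose commanded when the call began; what a row does not reach only later rows make up. Full scale, the value 1, is 12 cm for a shift and 45 degrees for a turn. A row lasts 1/8 s, in which the tool goes at most 62.5 mm and 10.7 degrees, less where a joint would pass 70% of its speed; a pose out of reach is approached as far as the arm can. A call with a number of a shift or a turn outside -1 to 1 is refused whole. A call with a gripper value outside its range is refused whole. The fingers move at their own pace and stop on an object; FORCE is the grip in N (left out, the last holds). Time passes only in rows, so rows that repeat a pose let the fingers close, or fill a call up. It gives the time, the measured TCP pose, the force and the opening at its end, in the units of the state.
- arm.state(): the state, without advancing time (a new reading comes with each control period).
- arm.snapshot(name): name is "side" or "top"; returns the picture (480x640x3 uint8, blue, green, red); there is no depth.
- arm.calibration(name): a dict with "mtx" (3x3 intrinsics, pixels), "rvec" (rotation vector, rad) and "tvec" (3), from world to camera coordinates, as OpenCV has them. Camera axes: x right, y down, z forward; pixel columns grow to the right and rows downward; lengths in m; the calibration is good to about 2 mm. A picture is of the moment at which its call begins. calibration takes no time and is no camera call.
- arm.sign_off(): hands the job in, once; it reports no verdict.
The state is a dict: "time_s": time; "q": joint angles; "dq": joint speeds; "joint_efforts": joint torques, N m; "eef_pos": TCP position; "orientation": TCP orientation; "contact_force": force on the tool from outside, world axes, zero at the start; "torque": the same for the moment, N m; "opening": finger opening in m.
Only numpy, scipy, OpenCV 4.12 (cv2) and the standard library are available. Lean on these libraries where they do the work, as an engineer would, in place of code of your own. Each camera call takes 0.05 s, during which the arm holds its last target. There are 200 camera calls.

## Task

Press the raised access panel of the dust extractor down until it is fully shut, then set a fingertip in the slot of its quarter-turn fastener and turn it clockwise (seen from above) all the way to its stop, so that the panel is locked. Work with the fingertips only: do not lift the panel further open, and leave the jar, the mug and the wooden paddle where they are.

Things in the scene. Friction and masses are not known exactly. Their poses are not given: they have to be found in the camera images.
- extractor: bench dust extractor: fixed grey steel box, 300 (x) by 340 (y) by 110 mm high. Origin: centre of its underside, on the bench; z up; its -x side faces roughly to the robot. The panel on its top is hinged along its y at x = +120, z = 110 mm. With the panel shut, the panel's upper face is at z = 114 mm and the fastener's axis is vertical at x = -25, y = 0
- panel (a joint): angle of the aluminium access panel (200 mm from hinge to free edge, 280 mm wide, 4 mm thick), rad: 0 = fully shut, flat on the box; grows as its free edge, on the extractor's -x side, rises; ends at 0.7. Starts 0.2 to 0.5 open. The stiff hinge keeps it where it is left; 2 to 6 N down near the free edge shuts it
- press_spot (a point): free flat spot on the panel's upper face, good to press on: 175 mm from the hinge line, 100 mm to the +y side of the panel's middle. Moves with the panel; with the panel shut it is at x = -55, y = +100, z = 114 mm in the extractor's frame
- fastener (a joint): turn of the fastener, rad: 0 = unlocked (slot parallel to the hinge), 1.571 = locked, at its stop (slot at right angles to the hinge); grows clockwise from above. Starts at 0 to 0.25, stays where it is left; friction 0.12 N m. Its tongue swings under the box's rim: unless the panel is fully shut it jams past about 0.5; once locked, the panel cannot open
- slot (a point): middle of the slot, on the fastener's axis, level with its top, 20 mm above the panel's face. A black disc, 102 mm across, in a fixed collar (120 mm, 20 mm high), has a slot right across: 40 mm wide, 16 deep, slippery sides, along this point's y; z points out. Shut fingertips go in 28 mm from the axis and are led clockwise round it; with the play they go up to 0.5 rad further than the disc
- jar: loose lidded jar, 64 mm across, 85 mm high, on the bench beside the extractor's +y side; leave alone. Origin: centre of its underside
- mug: loose white mug, 76 mm across, 85 mm high, on the bench beside the extractor's -y side; leave alone. Origin: centre of its underside
- paddle: loose flat wooden paddle, about 195 by 45 by 10 mm, on the bench between the jar and the extractor; leave alone. Origin: on its underside near its middle, x along its length

How it is judged (in metres and radians):
On the way, in this order (a step that is already met when the one before it is completed fails the run):
1. the panel is pressed shut (within 0.02 rad) with the fastener still unlocked (below 0.5 rad) (value of joint panel below 0.02 rad and value of joint fastener below 0.5 rad), for 0.2 s.
2. a fingertip, at least about 5 mm deep in the slot, has turned the fastener past 0.6 rad, the panel shut (value of joint panel below 0.02 rad and value of joint fastener above 0.6 rad and z of the grasp point in the frame of slot below 0.014 m and horizontal distance between the grasp point and slot below 0.11 m and contact force between the fingers and extractor above 0.2 N).
At the end, for the whole second after the job is handed in: panel shut within 0.02 rad, fastener turned to its stop (1.45 rad or more) and at rest; jar, mug and paddle within 20 mm of where they stood and upright (value of joint panel below 0.02 rad and value of joint fastener above 1.45 rad and velocity of joint fastener between -0.05 and 0.05 rad/s and distance of each of jar, mug, paddle from where it was at the start of the episode below 0.02 m and angle between each of jar, mug, paddle's own z axis and vertical below 0.2 rad); the robot touches nothing.
It fails at once if the panel is lifted further open (beyond 0.6 rad) (value of joint panel above 0.6 rad).
It fails at once if the jar, mug or paddle is lifted, carried or pushed more than 20 mm (distance of any of jar, mug, paddle from where it was at the start of the episode above 0.02 m).
It also fails if it takes over 51 s, if anything falls off the work surface, if the arm or the gripper's body presses on something with over 40 N, if the wrist force passes 120 N, or if a joint passes its speed limit or range.

## Working session

There is one attempt and no reset: what is moved stays moved. The work goes in short steps, Python scripts to look and compute and a shell command to move; the robot and the scene stay as the last step left them, time stands still between calls to the robot, and variables do not carry over. Pictures are saved under pics/ and viewed, about 8 in all and at most 12, crops included, and the job is handed in when it is done.

```bash
mkdir -p pics
python3 - <<'E'
from rig import arm
import cv2
for n in("side","top"):
    cv2.imwrite(f"pics/{n}0.png",arm.snapshot(n)); c=arm.calibration(n); print(n,c)
print(arm.state(),arm.hold_point_z)
E
```

```text
side {'mtx': array([[436.3036498 ,   0.        , 322.20349577],
       [  0.        , 436.3036498 , 244.52871991],
       [  0.        ,   0.        ,   1.        ]]), 'rvec': array([ 1.48926381,  1.95221415, -0.95094047]), 'tvec': array([ 0.1393958 , -0.29519648,  1.44726602])}
top {'mtx': array([[512.21503492,   0.        , 322.02738132],
       [  0.        , 512.21503492, 249.07324177],
       [  0.        ,   0.        ,   1.        ]]), 'rvec': array([ 2.15799449, -2.18546793,  0.11061885]), 'tvec': array([0.0451079 , 0.63211742, 1.00604938])}
{'time_s': 0.1, 'q': array([-7.90396580e+01,  3.02756658e+01,  8.21493724e+01, -1.19236911e-03,
        6.76885732e+01, -1.02266992e+01]), 'dq': array([ 0.05269388, -0.12251136, -0.18767523, -0.02964816, -0.03291657,
        0.0506164 ]), 'joint_efforts': array([ 2.51437058e-07, -4.43305492e+01, -1.78586698e+01, -2.68471049e-04,
        3.90601621e-03,  1.82888363e-05]), 'eef_pos': array([ 0.22578739, -0.58210071,  0.23040792]), 'orientation': array([[ 3.61420691e-01, -9.32402771e-01, -3.95907852e-04],
       [-9.32400806e-01, -3.61420755e-01,  1.94306170e-03],
       [-1.95480542e-03, -3.33117902e-04, -9.99998034e-01]]), 'contact_force': array([-0.68525676, -0.30075629,  0.01119612]), 'torque': array([-0.00613647, -0.03401388,  0.01584813]), 'opening': 0.08533487478050204} 0.0187
```

View pics/side0.png

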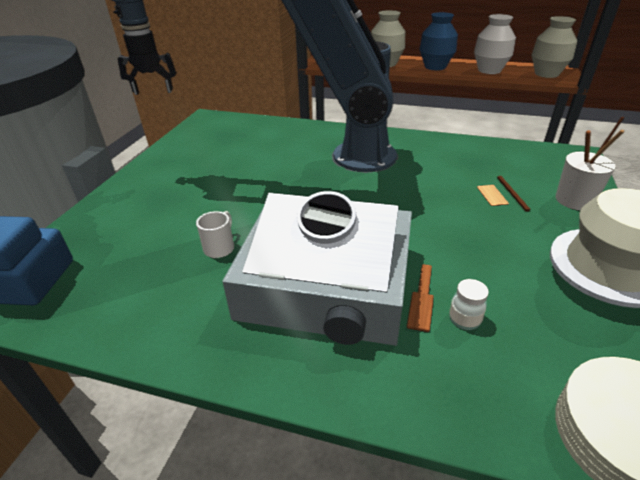

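View pics/top0.png

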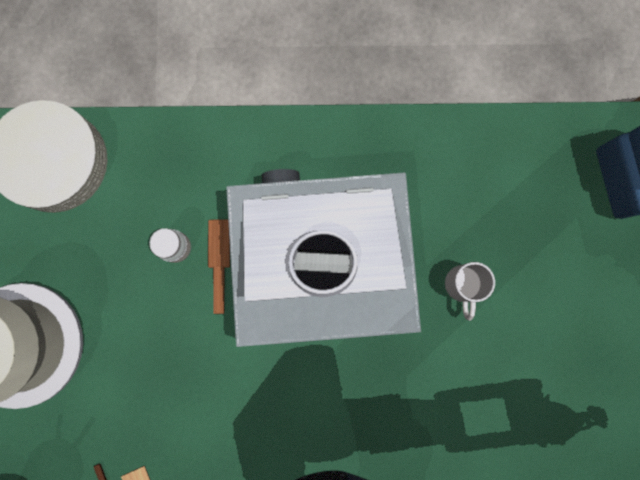

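Top: box top corners (228,187), (405,174), (420,332), (236,346); panel free corners (246,301), (413,290), disc at (322,262). Side: panel free corners (267,195), (398,206), disc at (327,216). Fitting pose and panel angle.

```bash
cat > h.py <<'E'
import numpy as np,cv2
from rig import arm
from scipy.spatial.transform import Rotation as R
def proj(n,P):
    c=arm.calibration(n); return cv2.projectPoints(np.array(P,float).reshape(-1,1,3),c["rvec"],c["tvec"],c["mtx"],None)[0][:,0]
def W(p,P): # extractor -> world
    return R.from_euler('z',p[2]).apply(np.atleast_2d(P))+[p[0],p[1],0]
def panel(a,P): # P in shut-panel extractor coords
    h=np.array([.12,0,.11]); return R.from_euler('y',a).apply(np.atleast_2d(P)-h)+h
E
python3 - <<'E'
from h import *
from scipy.optimize import least_squares
box=[[.15,.17,.11],[.15,-.17,.11],[-.15,-.17,.11],[-.15,.17,.11]]
fr=[[-.08,.14,.114],[-.08,-.14,.114]]; sl=[[-.025,0,.134]]
tb=[[228,187],[405,174],[420,332],[236,346]]; tp=[[246,300],[413,290],[322,262]]
sp=[[398,206],[267,195],[327,216]]  # +y is right
def f(p):
    Q=W(p,panel(p[3],fr+sl))
    return np.r_[(proj("top",W(p,box))-tb).ravel(),(proj("top",Q)-tp).ravel(),(proj("side",Q)-sp).ravel()]
r=least_squares(f,[.6,0,0,.3],loss='soft_l1'); p=r.x
print(p,np.degrees(p[2]),np.round(r.fun.reshape(-1,2),1).tolist())
press=W(p,panel(p[3],[[-.055,.1,.114]])); print("press",press,"shut",W(p,[[-.055,.1,.114]]),"slot shut",W(p,[[-.025,0,.134]]),"slot now",W(p,panel(p[3],sl)))
for s in(1,-1):print("slot dir tip",W(p,[[-.025,.028*s,.118]]), W(p,[[-.025-.028*s,0,.118]]))
E
```

```text
[0.60796547 0.03692142 0.06196349 0.28684203] 3.550246334250272 [[-1.1, -1.0], [0.7, -1.1], [0.5, 0.1], [0.1, 0.1], [-1.0, 1.7], [-7.2, -0.4], [1.0, 0.1], [-0.7, 0.9], [1.9, -1.2], [-1.3, -1.7]]
press [[0.55514457 0.13383654 0.16334839]] shut [[0.54687864 0.1333237  0.114     ]] slot shut [[0.58301345 0.03537333 0.134     ]] slot now [[0.59570363 0.03616066 0.17404349]]
slot dir tip [[0.58127958 0.06331959 0.118     ]] [[0.55506718 0.03363946 0.118     ]]
slot dir tip [[0.58474732 0.00742706 0.118     ]] [[0.61095971 0.03710719 0.118     ]]
```

```bash
python3 -m crank '[{"x":0.06,"y":0.12,"z":0.1,"az":-0.05,"gripper":1},{"x":0.12,"y":0.25,"z":0.2,"az":-0.1,"gripper":1},{"x":0.18,"y":0.38,"z":0.3,"az":-0.15,"gripper":1},{"x":0.24,"y":0.5,"z":0.4,"az":-0.2,"gripper":1},{"x":0.3,"y":0.62,"z":0.5,"az":-0.25,"gripper":1},{"x":0.36,"y":0.75,"z":0.6,"az":-0.3,"gripper":1},{"x":0.42,"y":0.88,"z":0.6,"az":-0.35,"gripper":1},{"x":0.48,"y":1,"z":0.6,"az":-0.39,"gripper":1}]' 30
for i in 1 2 3 4; do :; done
python3 -m crank '[{"x":0.06,"y":0.12,"gripper":1},{"x":0.12,"y":0.25,"gripper":1},{"x":0.18,"y":0.38,"gripper":1},{"x":0.24,"y":0.5,"gripper":1},{"x":0.3,"y":0.62,"gripper":1},{"x":0.36,"y":0.75,"gripper":1},{"x":0.42,"y":0.88,"gripper":1},{"x":0.48,"y":1,"gripper":1}]'
python3 -m crank '[{"x":0.06,"y":0.12,"gripper":1},{"x":0.12,"y":0.25,"gripper":1},{"x":0.18,"y":0.38,"gripper":1},{"x":0.24,"y":0.5,"gripper":1},{"x":0.3,"y":0.62,"gripper":1},{"x":0.36,"y":0.75,"gripper":1},{"x":0.42,"y":0.88,"gripper":1},{"x":0.48,"y":1,"gripper":1}]'
python3 -m crank '[{"x":0.06,"y":0.12,"gripper":1},{"x":0.12,"y":0.25,"gripper":1},{"x":0.18,"y":0.38,"gripper":1},{"x":0.24,"y":0.5,"gripper":1},{"x":0.3,"y":0.62,"gripper":1},{"x":0.36,"y":0.75,"gripper":1},{"x":0.42,"y":0.88,"gripper":1},{"x":0.48,"y":1,"gripper":1}]'
```

```text
$[0]: bad value
$[0]: bad value
$[0]: bad value
$[0]: bad value
```

```bash
python3 -m crank '[{"x":0.06,"y":0.12,"z":0.1,"ax":0,"ay":0,"az":-0.05,"gripper":1},{"x":0.12,"y":0.25,"z":0.2,"ax":0,"ay":0,"az":-0.1,"gripper":1},{"x":0.18,"y":0.38,"z":0.3,"ax":0,"ay":0,"az":-0.15,"gripper":1},{"x":0.24,"y":0.5,"z":0.4,"ax":0,"ay":0,"az":-0.2,"gripper":1},{"x":0.3,"y":0.62,"z":0.5,"ax":0,"ay":0,"az":-0.25,"gripper":1},{"x":0.36,"y":0.75,"z":0.6,"ax":0,"ay":0,"az":-0.3,"gripper":1},{"x":0.42,"y":0.88,"z":0.6,"ax":0,"ay":0,"az":-0.35,"gripper":1},{"x":0.48,"y":1,"z":0.6,"ax":0,"ay":0,"az":-0.39,"gripper":1}]' 30
```

```text
time_s: 1.1
eef_pos: [0.2836, -0.4618, 0.3031]
orientation: [[0.062, -0.998, -0.0], [-0.998, -0.062, 0.001], [-0.001, 0.0, -1.0]]
contact_force: [0.8, 0.1, -0.2]
opening: 0.0
```

```bash
python3 -m crank '[{"x":0.06,"y":0.12,"z":0,"ax":0,"ay":0,"az":0,"gripper":1},{"x":0.12,"y":0.25,"z":0,"ax":0,"ay":0,"az":0,"gripper":1},{"x":0.18,"y":0.38,"z":0,"ax":0,"ay":0,"az":0,"gripper":1},{"x":0.24,"y":0.5,"z":0,"ax":0,"ay":0,"az":0,"gripper":1},{"x":0.3,"y":0.62,"z":0,"ax":0,"ay":0,"az":0,"gripper":1},{"x":0.36,"y":0.75,"z":0,"ax":0,"ay":0,"az":0,"gripper":1},{"x":0.42,"y":0.88,"z":0,"ax":0,"ay":0,"az":0,"gripper":1},{"x":0.48,"y":1,"z":0,"ax":0,"ay":0,"az":0,"gripper":1}]'
python3 -m crank '[{"x":0.06,"y":0.12,"z":0,"ax":0,"ay":0,"az":0,"gripper":1},{"x":0.12,"y":0.25,"z":0,"ax":0,"ay":0,"az":0,"gripper":1},{"x":0.18,"y":0.38,"z":0,"ax":0,"ay":0,"az":0,"gripper":1},{"x":0.24,"y":0.5,"z":0,"ax":0,"ay":0,"az":0,"gripper":1},{"x":0.3,"y":0.62,"z":0,"ax":0,"ay":0,"az":0,"gripper":1},{"x":0.36,"y":0.75,"z":0,"ax":0,"ay":0,"az":0,"gripper":1},{"x":0.42,"y":0.88,"z":0,"ax":0,"ay":0,"az":0,"gripper":1},{"x":0.48,"y":1,"z":0,"ax":0,"ay":0,"az":0,"gripper":1}]'
python3 -m crank '[{"x":0.06,"y":0.12,"z":0,"ax":0,"ay":0,"az":0,"gripper":1},{"x":0.12,"y":0.25,"z":0,"ax":0,"ay":0,"az":0,"gripper":1},{"x":0.18,"y":0.38,"z":0,"ax":0,"ay":0,"az":0,"gripper":1},{"x":0.24,"y":0.5,"z":0,"ax":0,"ay":0,"az":0,"gripper":1},{"x":0.3,"y":0.62,"z":0,"ax":0,"ay":0,"az":0,"gripper":1},{"x":0.36,"y":0.75,"z":0,"ax":0,"ay":0,"az":0,"gripper":1},{"x":0.42,"y":0.88,"z":0,"ax":0,"ay":0,"az":0,"gripper":1},{"x":0.48,"y":1,"z":0,"ax":0,"ay":0,"az":0,"gripper":1}]'
python3 -m crank '[{"x":0.06,"y":0.12,"z":0,"ax":0,"ay":0,"az":0,"gripper":1},{"x":0.12,"y":0.25,"z":0,"ax":0,"ay":0,"az":0,"gripper":1},{"x":0.18,"y":0.38,"z":0,"ax":0,"ay":0,"az":0,"gripper":1},{"x":0.24,"y":0.5,"z":0,"ax":0,"ay":0,"az":0,"gripper":1},{"x":0.3,"y":0.62,"z":0,"ax":0,"ay":0,"az":0,"gripper":1},{"x":0.36,"y":0.75,"z":0,"ax":0,"ay":0,"az":0,"gripper":1},{"x":0.42,"y":0.88,"z":0,"ax":0,"ay":0,"az":0,"gripper":1},{"x":0.48,"y":1,"z":0,"ax":0,"ay":0,"az":0,"gripper":1}]'
```

```text
time_s: 2.1
eef_pos: [0.3416, -0.3416, 0.3034]
orientation: [[0.064, -0.998, 0.0], [-0.998, -0.064, -0.0], [0.0, -0.0, -1.0]]
contact_force: [0.1, -0.7, 0.2]
opening: 0.0002
time_s: 3.1
eef_pos: [0.3992, -0.2217, 0.3033]
orientation: [[0.064, -0.998, 0.0], [-0.998, -0.064, 0.0], [-0.0, -0.0, -1.0]]
contact_force: [0.6, -0.3, 0.1]
opening: -0.0
time_s: 4.1
eef_pos: [0.4568, -0.1017, 0.3033]
orientation: [[0.064, -0.998, 0.0], [-0.998, -0.064, -0.0], [0.0, -0.0, -1.0]]
contact_force: [0.1, -0.1, 0.2]
opening: 0.0003
time_s: 5.1
eef_pos: [0.5144, 0.0184, 0.3033]
orientation: [[0.064, -0.998, -0.0], [-0.998, -0.064, 0.0], [-0.0, 0.0, -1.0]]
contact_force: [0.2, -0.7, -0.4]
opening: -0.0002
```

```bash
python3 -m crank '[{"x":0.06,"y":0.2,"z":0,"ax":0,"ay":0,"az":0,"gripper":1},{"x":0.12,"y":0.4,"z":0,"ax":0,"ay":0,"az":0,"gripper":1},{"x":0.18,"y":0.6,"z":0,"ax":0,"ay":0,"az":0,"gripper":1},{"x":0.24,"y":0.8,"z":-0.1,"ax":0,"ay":0,"az":0,"gripper":1},{"x":0.31,"y":0.96,"z":-0.3,"ax":0,"ay":0,"az":0,"gripper":1},{"x":0.31,"y":0.96,"z":-0.55,"ax":0,"ay":0,"az":0,"gripper":1},{"x":0.31,"y":0.96,"z":-0.8,"ax":0,"ay":0,"az":0,"gripper":1},{"x":0.31,"y":0.96,"z":-1,"ax":0,"ay":0,"az":0,"gripper":1}]'
python3 - <<'E'
from h import *
a=arm.snapshot("side")[150:350,200:500]; b=arm.snapshot("top")[150:370,200:440]
cv2.imwrite("pics/a1.png",np.hstack([cv2.resize(a,(400,267)),cv2.resize(b,(400,367))[50:317]]))
cv2.imwrite("pics/a1.png",cv2.resize(a,(750,500)))
E
```

```text
time_s: 6.1
eef_pos: [0.5509, 0.1332, 0.1819]
orientation: [[0.064, -0.998, -0.001], [-0.998, -0.064, -0.0], [0.0, 0.001, -1.0]]
contact_force: [0.3, -0.6, 0.8]
opening: -0.0001
```

View pics/a1.png

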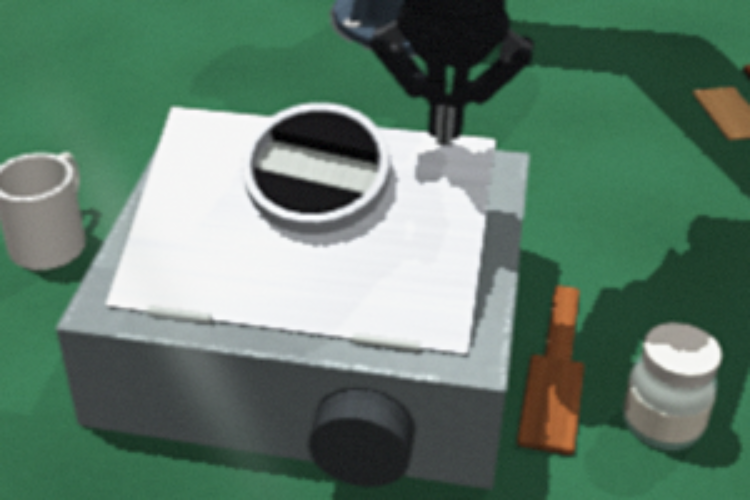

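The fingertips, at crop pixel (445,140), are just above the press spot, and the slot is turned only slightly. I'll press now.

```bash
python3 -m crank '[{"x":0,"y":0,"z":-0.08,"ax":0,"ay":0,"az":0,"gripper":1},{"x":0,"y":0,"z":-0.15,"ax":0,"ay":0,"az":0,"gripper":1},{"x":0,"y":0,"z":-0.22,"ax":0,"ay":0,"az":0,"gripper":1},{"x":0,"y":0,"z":-0.29,"ax":0,"ay":0,"az":0,"gripper":1},{"x":0,"y":0,"z":-0.36,"ax":0,"ay":0,"az":0,"gripper":1},{"x":0,"y":0,"z":-0.43,"ax":0,"ay":0,"az":0,"gripper":1},{"x":0,"y":0,"z":-0.49,"ax":0,"ay":0,"az":0,"gripper":1},{"x":0,"y":0,"z":-0.53,"ax":0,"ay":0,"az":0,"gripper":1}]'
python3 -m crank '[{"x":0,"y":0,"z":-0.01,"ax":0,"ay":0,"az":0,"gripper":1},{"x":0,"y":0,"z":-0.015,"ax":0,"ay":0,"az":0,"gripper":1},{"x":0,"y":0,"z":-0.02,"ax":0,"ay":0,"az":0,"gripper":1},{"x":0,"y":0,"z":-0.025,"ax":0,"ay":0,"az":0,"gripper":1},{"x":0,"y":0,"z":-0.03,"ax":0,"ay":0,"az":0,"gripper":1},{"x":0,"y":0,"z":-0.03,"ax":0,"ay":0,"az":0,"gripper":1},{"x":0,"y":0,"z":-0.03,"ax":0,"ay":0,"az":0,"gripper":1},{"x":0,"y":0,"z":-0.03,"ax":0,"ay":0,"az":0,"gripper":1}]'
```

```text
time_s: 7.2
eef_pos: [0.5509, 0.1324, 0.1191]
orientation: [[0.063, -0.998, -0.001], [-0.998, -0.063, -0.0], [0.0, 0.001, -1.0]]
contact_force: [-0.9, 0.2, 2.0]
opening: -0.0001
time_s: 8.2
eef_pos: [0.5513, 0.1325, 0.1162]
orientation: [[0.063, -0.998, 0.0], [-0.998, -0.063, 0.0], [-0.0, -0.0, -1.0]]
contact_force: [-0.2, 1.1, 0.2]
opening: 0.0003
```

```bash
python3 -m crank '[{"x":0,"y":0,"z":-0.008,"ax":0,"ay":0,"az":0,"gripper":1},{"x":0,"y":0,"z":-0.016,"ax":0,"ay":0,"az":0,"gripper":1},{"x":0,"y":0,"z":-0.024,"ax":0,"ay":0,"az":0,"gripper":1},{"x":0,"y":0,"z":-0.032,"ax":0,"ay":0,"az":0,"gripper":1},{"x":0,"y":0,"z":-0.04,"ax":0,"ay":0,"az":0,"gripper":1},{"x":0,"y":0,"z":-0.04,"ax":0,"ay":0,"az":0,"gripper":1},{"x":0,"y":0,"z":-0.04,"ax":0,"ay":0,"az":0,"gripper":1},{"x":0,"y":0,"z":-0.04,"ax":0,"ay":0,"az":0,"gripper":1}]'
```

```text
time_s: 9.2
eef_pos: [0.5512, 0.1325, 0.1139]
orientation: [[0.064, -0.998, 0.001], [-0.998, -0.064, -0.0], [0.0, -0.001, -1.0]]
contact_force: [-4.4, -0.6, 17.3]
opening: -0.0
```

```bash
python3 -m crank '[{"x":0,"y":0,"z":0.1,"ax":0,"ay":0,"az":0,"gripper":1},{"x":0,"y":0,"z":0.2,"ax":0,"ay":0,"az":0,"gripper":1},{"x":0,"y":0,"z":0.32,"ax":0,"ay":0,"az":0,"gripper":1},{"x":0,"y":0,"z":0.44,"ax":0,"ay":0,"az":0,"gripper":1},{"x":0,"y":0,"z":0.44,"ax":0,"ay":0,"az":0,"gripper":1},{"x":0,"y":0,"z":0.44,"ax":0,"ay":0,"az":0,"gripper":1},{"x":0,"y":0,"z":0.44,"ax":0,"ay":0,"az":0,"gripper":1},{"x":0,"y":0,"z":0.44,"ax":0,"ay":0,"az":0,"gripper":1}]'
python3 - <<'E'
from h import *
a=arm.snapshot("side")[150:350,200:500]; b=arm.snapshot("top")[220:320,260:390]
a=cv2.resize(a,(750,500))[:,:]; b=cv2.resize(b,(780,600))
p=[.60797,.03692,.06196]
t=np.linspace(0,2*np.pi,60,endpoint=False)
P=W(p,np.c_[-.025+.06*np.cos(t),.06*np.sin(t),0*t+.134])
for u,v in (proj("side",P)-[200,150])*2.5: cv2.circle(a,(int(u),int(v)),1,(0,0,255),-1)
for u,v in (proj("top",P)-[260,220])*6: cv2.circle(b,(int(u),int(v)),1,(0,0,255),-1)
cv2.imwrite("pics/s2.png",a); cv2.imwrite("pics/t2.png",b)
E
```

```text
time_s: 10.2
eef_pos: [0.5508, 0.1325, 0.1636]
orientation: [[0.063, -0.998, -0.001], [-0.998, -0.063, -0.0], [-0.0, 0.001, -1.0]]
contact_force: [0.3, 0.4, 0.4]
opening: -0.0001
```

View pics/s2.png

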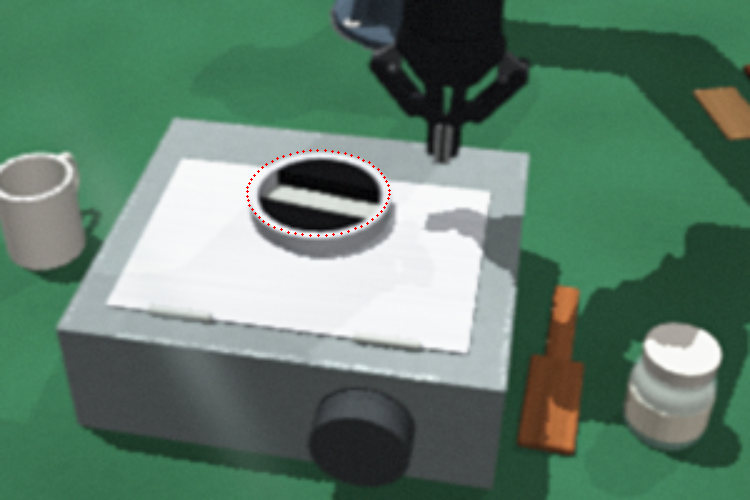

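View pics/t2.png

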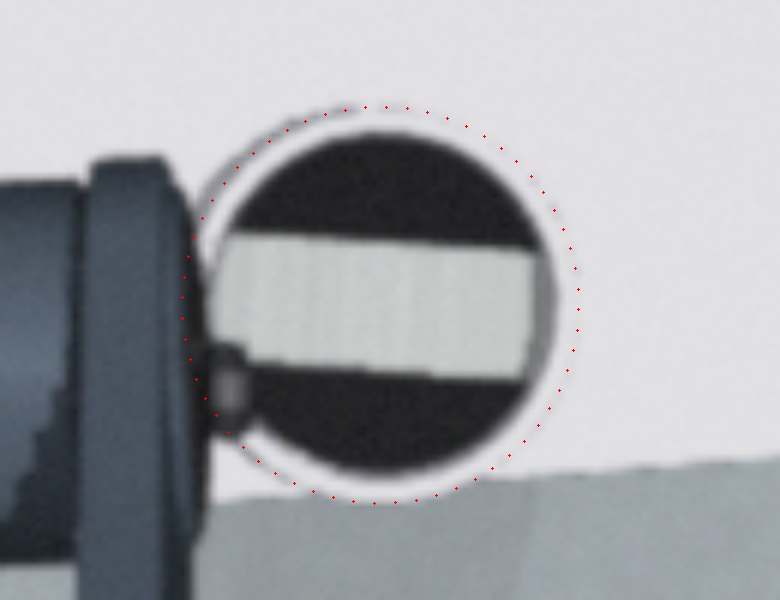

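Panel is shut, and the predicted collar outline matches within ~1 mm. The slot is about 0.12 rad clockwise. Next I'll go over the slot's +y half and down.

```bash
python3 -m crank '[{"x":0.07,"y":-0.15,"z":0,"ax":0,"ay":0,"az":0,"gripper":1},{"x":0.14,"y":-0.3,"z":0,"ax":0,"ay":0,"az":0,"gripper":1},{"x":0.21,"y":-0.45,"z":0,"ax":0,"ay":0,"az":0,"gripper":1},{"x":0.28,"y":-0.577,"z":0,"ax":0,"ay":0,"az":0,"gripper":1},{"x":0.283,"y":-0.577,"z":0,"ax":0,"ay":0,"az":0,"gripper":1},{"x":0.283,"y":-0.577,"z":-0.06,"ax":0,"ay":0,"az":0,"gripper":1},{"x":0.283,"y":-0.577,"z":-0.12,"ax":0,"ay":0,"az":0,"gripper":1},{"x":0.283,"y":-0.577,"z":-0.18,"ax":0,"ay":0,"az":0,"gripper":1}]'
python3 - <<'E'
from h import *
a=arm.snapshot("side")[200:250,290:365]
cv2.imwrite("pics/s3.png",cv2.resize(a,(750,500)))
E
```

```text
time_s: 11.3
eef_pos: [0.5845, 0.0639, 0.1417]
orientation: [[0.064, -0.998, -0.001], [-0.998, -0.064, 0.0], [-0.0, 0.001, -1.0]]
contact_force: [0.1, 0.1, -0.4]
opening: 0.0004
```

View pics/s3.png

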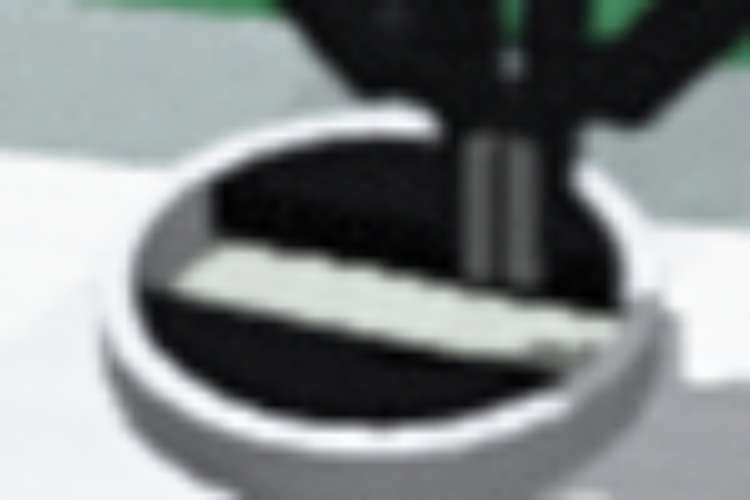

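The tip, at crop pixel (500,285), hovers over the slot's right (+y) half. Lowering it in.

```bash
python3 -m crank '[{"x":0,"y":0,"z":-0.02,"ax":0,"ay":0,"az":0,"gripper":1},{"x":0,"y":0,"z":-0.04,"ax":0,"ay":0,"az":0,"gripper":1},{"x":0,"y":0,"z":-0.06,"ax":0,"ay":0,"az":0,"gripper":1},{"x":0,"y":0,"z":-0.08,"ax":0,"ay":0,"az":0,"gripper":1},{"x":0,"y":0,"z":-0.1,"ax":0,"ay":0,"az":0,"gripper":1},{"x":0,"y":0,"z":-0.12,"ax":0,"ay":0,"az":0,"gripper":1},{"x":0,"y":0,"z":-0.14,"ax":0,"ay":0,"az":0,"gripper":1},{"x":0,"y":0,"z":-0.16,"ax":0,"ay":0,"az":0,"gripper":1}]'
python3 - <<'E'
import numpy as np
c=np.array([.583,.0354]); q=np.array([.5845,.0637])
def P(t): return c+.028*np.array([np.sin(t-.062),np.cos(t-.062)])
prev=q
for T in (np.linspace(.125,.8,9)[1:],np.linspace(.8,1.4,9)[1:],np.linspace(1.4,1.9,9)[1:],np.linspace(1.9,2.1,9)[1:]):
    print([np.round((P(t)-prev)/.12,3).tolist() for t in T],P(T[-1])); prev=P(T[-1])
E
```

```text
time_s: 12.35
eef_pos: [0.5851, 0.0632, 0.1231]
orientation: [[0.063, -0.998, -0.0], [-0.998, -0.063, 0.0], [-0.0, 0.0, -1.0]]
contact_force: [0.0, 0.3, -0.3]
opening: -0.0002
[[0.022, -0.005], [0.041, -0.009], [0.06, -0.014], [0.078, -0.021], [0.096, -0.029], [0.113, -0.039], [0.129, -0.051], [0.144, -0.063]] [0.60183867 0.05611484]
[[0.012, -0.012], [0.024, -0.025], [0.035, -0.039], [0.044, -0.054], [0.052, -0.069], [0.059, -0.085], [0.065, -0.102], [0.07, -0.119]] [0.6102447  0.04185958]
[[0.003, -0.014], [0.005, -0.029], [0.006, -0.043], [0.006, -0.058], [0.006, -0.072], [0.004, -0.087], [0.001, -0.101], [-0.002, -0.115]] [0.61000636 0.02800701]
[[-0.002, -0.006], [-0.003, -0.011], [-0.005, -0.017], [-0.007, -0.022], [-0.009, -0.028], [-0.012, -0.033], [-0.014, -0.038], [-0.017, -0.043]] [0.60799927 0.02278904]
```

In the slot at 11 mm depth with no contact force. Now turning.

```bash
python3 -m crank '[{"x":0.02,"y":-0.005,"z":0,"ax":0,"ay":0,"az":0,"gripper":1},{"x":0.04,"y":-0.01,"z":0,"ax":0,"ay":0,"az":0,"gripper":1},{"x":0.06,"y":-0.014,"z":0,"ax":0,"ay":0,"az":0,"gripper":1},{"x":0.078,"y":-0.021,"z":0,"ax":0,"ay":0,"az":0,"gripper":1},{"x":0.096,"y":-0.029,"z":0,"ax":0,"ay":0,"az":0,"gripper":1},{"x":0.113,"y":-0.039,"z":0,"ax":0,"ay":0,"az":0,"gripper":1},{"x":0.129,"y":-0.051,"z":0,"ax":0,"ay":0,"az":0,"gripper":1},{"x":0.144,"y":-0.063,"z":0,"ax":0,"ay":0,"az":0,"gripper":1}]'
python3 -m crank '[{"x":0.012,"y":-0.012,"z":0,"ax":0,"ay":0,"az":0,"gripper":1},{"x":0.024,"y":-0.025,"z":0,"ax":0,"ay":0,"az":0,"gripper":1},{"x":0.035,"y":-0.039,"z":0,"ax":0,"ay":0,"az":0,"gripper":1},{"x":0.044,"y":-0.054,"z":0,"ax":0,"ay":0,"az":0,"gripper":1},{"x":0.052,"y":-0.069,"z":0,"ax":0,"ay":0,"az":0,"gripper":1},{"x":0.059,"y":-0.085,"z":0,"ax":0,"ay":0,"az":0,"gripper":1},{"x":0.065,"y":-0.102,"z":0,"ax":0,"ay":0,"az":0,"gripper":1},{"x":0.07,"y":-0.119,"z":0,"ax":0,"ay":0,"az":0,"gripper":1}]'
```

```text
time_s: 13.35
eef_pos: [0.598, 0.0559, 0.1226]
orientation: [[0.064, -0.998, -0.01], [-0.998, -0.064, 0.0], [-0.001, 0.01, -1.0]]
contact_force: [-8.7, 0.6, 3.7]
opening: -0.0
time_s: 14.35
eef_pos: [0.6016, 0.0444, 0.1219]
orientation: [[0.063, -0.998, -0.021], [-0.998, -0.063, 0.005], [-0.006, 0.02, -1.0]]
contact_force: [-16.2, 6.9, 8.1]
opening: -0.0
```

Run:
```python
from h import *
b=arm.snapshot("top")[220:320,260:390]; a=arm.snapshot("side")[170:270,265:395]
cv2.imwrite("pics/st4.png",np.hstack([cv2.resize(a,(400,300)),cv2.resize(b,(400,300))]))
print(arm.state()["contact_force"],arm.state()["torque"])
```

```text
[-13.6614093    6.18530518   6.04056673] [ 0.92298324  2.12146628 -0.15554644]
```

View pics/st4.png

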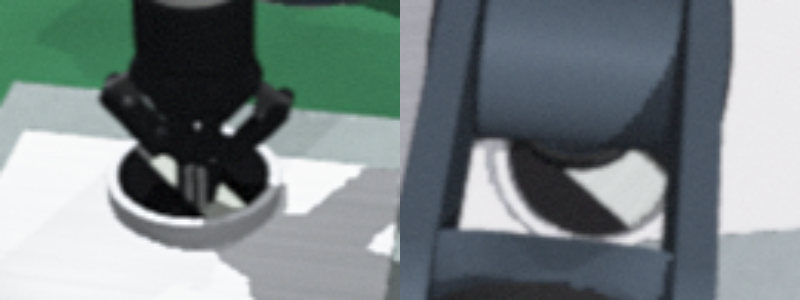

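The fastener is turning: the slot is at about 0.8 rad and the tip is pushing its wall, lagging through compliance. Continuing, with a bit more radius.

```bash
python3 -m crank '[{"x":0.02,"y":-0.015,"z":0,"ax":0,"ay":0,"az":0,"gripper":1},{"x":0.04,"y":-0.03,"z":0,"ax":0,"ay":0,"az":0,"gripper":1},{"x":0.045,"y":-0.046,"z":0,"ax":0,"ay":0,"az":0,"gripper":1},{"x":0.047,"y":-0.062,"z":0,"ax":0,"ay":0,"az":0,"gripper":1},{"x":0.047,"y":-0.078,"z":0,"ax":0,"ay":0,"az":0,"gripper":1},{"x":0.047,"y":-0.095,"z":0,"ax":0,"ay":0,"az":0,"gripper":1},{"x":0.047,"y":-0.112,"z":0,"ax":0,"ay":0,"az":0,"gripper":1},{"x":0.047,"y":-0.129,"z":0,"ax":0,"ay":0,"az":0,"gripper":1}]'
```

```text
time_s: 15.45
eef_pos: [0.6137, 0.0302, 0.1223]
orientation: [[0.061, -0.998, -0.006], [-0.998, -0.061, 0.008], [-0.008, 0.005, -1.0]]
contact_force: [-2.5, 14.6, 1.0]
opening: 0.0001
```

```bash
python3 -m crank '[{"x":0,"y":-0.01,"z":0,"ax":0,"ay":0,"az":0,"gripper":1},{"x":-0.005,"y":-0.02,"z":0,"ax":0,"ay":0,"az":0,"gripper":1},{"x":-0.01,"y":-0.03,"z":0,"ax":0,"ay":0,"az":0,"gripper":1},{"x":-0.01,"y":-0.04,"z":0,"ax":0,"ay":0,"az":0,"gripper":1},{"x":-0.01,"y":-0.05,"z":0,"ax":0,"ay":0,"az":0,"gripper":1},{"x":-0.015,"y":-0.06,"z":0,"ax":0,"ay":0,"az":0,"gripper":1},{"x":-0.015,"y":-0.06,"z":0,"ax":0,"ay":0,"az":0,"gripper":1},{"x":-0.015,"y":-0.06,"z":0,"ax":0,"ay":0,"az":0,"gripper":1}]'
```

```text
time_s: 16.45
eef_pos: [0.6136, 0.0295, 0.1224]
orientation: [[0.06, -0.998, -0.001], [-0.998, -0.06, 0.018], [-0.018, 0.0, -1.0]]
contact_force: [1.9, 29.9, -1.2]
opening: 0.0003
```

At the stop: 7 mm more command gave only 0.7 mm and force rose to 30 N. I'll back off to mid-slot, lift and look.

```bash
python3 -m crank '[{"x":0,"y":0.05,"z":0,"ax":0,"ay":0,"az":0,"gripper":1},{"x":0,"y":0.1,"z":0,"ax":0,"ay":0,"az":0,"gripper":1},{"x":0,"y":0.14,"z":0,"ax":0,"ay":0,"az":0,"gripper":1},{"x":0,"y":0.14,"z":0,"ax":0,"ay":0,"az":0,"gripper":1},{"x":0,"y":0.14,"z":0.1,"ax":0,"ay":0,"az":0,"gripper":1},{"x":0,"y":0.14,"z":0.25,"ax":0,"ay":0,"az":0,"gripper":1},{"x":0,"y":0.14,"z":0.4,"ax":0,"ay":0,"az":0,"gripper":1},{"x":0,"y":0.14,"z":0.6,"ax":0,"ay":0,"az":0,"gripper":1}]'
python3 -m crank '[{"x":0,"y":0,"z":0.15,"ax":0,"ay":0,"az":0,"gripper":1},{"x":0,"y":0.15,"z":0.3,"ax":0,"ay":0,"az":0,"gripper":1},{"x":-0.1,"y":0.3,"z":0.4,"ax":0,"ay":0,"az":0,"gripper":1},{"x":-0.2,"y":0.45,"z":0.4,"ax":0,"ay":0,"az":0,"gripper":1},{"x":-0.3,"y":0.6,"z":0.4,"ax":0,"ay":0,"az":0,"gripper":1},{"x":-0.4,"y":0.75,"z":0.4,"ax":0,"ay":0,"az":0,"gripper":1},{"x":-0.5,"y":0.9,"z":0.4,"ax":0,"ay":0,"az":0,"gripper":1},{"x":-0.5,"y":1,"z":0.4,"ax":0,"ay":0,"az":0,"gripper":1}]'
python3 - <<'E'
from h import *
b=arm.snapshot("top")[220:320,260:390]; a=arm.snapshot("side")[150:350,200:500]
cv2.imwrite("pics/st5.png",np.hstack([cv2.resize(a,(400,300)),cv2.resize(b,(400,300))]))
E
```

```text
time_s: 17.45
eef_pos: [0.6148, 0.0351, 0.1972]
orientation: [[0.063, -0.998, 0.001], [-0.998, -0.063, -0.0], [0.0, -0.001, -1.0]]
contact_force: [0.3, 0.4, 0.1]
opening: -0.0004
time_s: 18.45
eef_pos: [0.5533, 0.1569, 0.243]
orientation: [[0.065, -0.998, -0.001], [-0.998, -0.065, -0.0], [0.0, 0.001, -1.0]]
contact_force: [-1.1, -0.4, 0.6]
opening: -0.0001
```

View pics/st5.png

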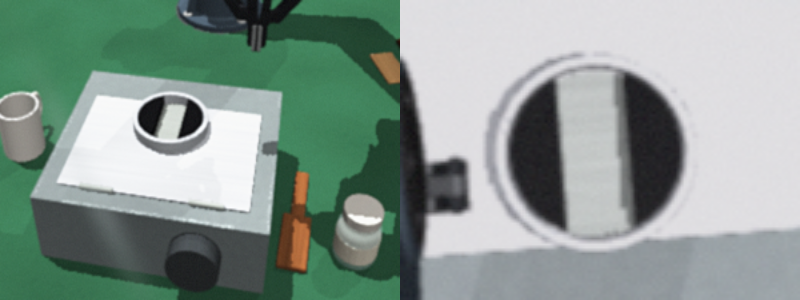

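Run:
```python
from rig import arm
print(arm.sign_off(),arm.state()["contact_force"])
```

```text
the job is handed in; nothing more can be done
the job is handed in; nothing more can be done
```

The panel is shut and its fastener is turned to the stop. I handed the job in at about 18.5 s of the 51 s allowed; no verdict was reported.

- **Panel:** I pressed it with shut fingertips at the press spot until they reached z = 0.114 m at 17 N. The next pictures showed it flat, with the collar within about 1 mm of the position predicted for a shut panel.
- **Fastener:** With the fingertip 11–12 mm deep in the slot, I turned it clockwise. At the end, 7 mm more command moved the tip only 0.7 mm while the force rose to 30 N. The last top picture shows the slot at right angles to the hinge, to within about 2°.
- **Surroundings:** In the last side picture the jar, mug and paddle look unmoved, though I did not measure them. The arm was clear of everything at 0.24 m height.

Nothing failed. The one surprise was that turning took about 16 N mid-way, more than the stated friction suggests; a picture showed the disc was still turning.

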